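# Stand the long tube up against the stop

## Task

Two plugged steel tubes lie on the welding bench in front of the angle-iron stop. Slide the longer one along the bench until its end butts against the stop, then raise its other end, keeping the foot down on the bench, until the tube stands upright close against the stop, and let go. Leave the shorter tube alone.

Things in the scene. Friction and masses are not known exactly. Their poses are not given: they have to be found in the camera images.
- long_tube: The longer tube: bright steel, 42 mm diameter, 180 mm long, both ends closed by flush black plugs, 0.3 to 0.5 kg, free to roll. It starts lying roughly square to the stop, 28 to 66 mm from its face. Origin at the middle of the tube, on its axis (21 mm up lying, 90 mm up standing). Its x axis runs along the tube towards the end that starts nearer the stop.
- long_tube_foot (a point): Centre of the long tube's end face nearer the stop, the end that becomes the foot: 90 mm from the tube's origin along its x axis.
- short_tube: The shorter tube, to be left alone: same look and 42 mm diameter, but 110 mm long. It lies beside the long one, on either side of it, about 120 mm between their axes. Origin at its middle, x axis along it.
- stop: Grey angle-iron stop bolted to the bench, does not move: an upright face 240 mm wide and 50 mm high, 6 mm thick, with a flat 6 mm flange and two bolt heads behind it (up to 50 mm behind the face, 17 mm high). Origin at bench height at the foot of the face, in the middle of its width. Its x axis is level and points from the tubes' side into the face, so that the tubes lie on its -x side; y runs along the face, z up.
Not all that is in view belongs to the job. What is shaped like the long_tube but blue or green is not meant.

How it is judged:
By the outcome, as a careful person would: the job done as asked, in the order asked, and still so for the second after the job is handed in, with the robot touching nothing.
It also fails if it takes over 42 s, if anything falls off the work surface, if the arm or the gripper's body presses on something with over 40 N, if the wrist force passes 120 N, or if a joint passes its speed limit or range.

## Robot

A 6-joint arm with a two-finger parallel gripper is mounted at the origin on the work surface. World frame = base frame: x ahead of the robot, y to its left, z up, the work surface at z = 0. Lengths are in m, angles in rad, forces in N, time in s.
With the tool pointing down it reaches from about 0.35 to 0.975 m from the base axis. Payload 4.9 kg.
Tool frame: the origin (TCP) lies between the finger pads; the fingertips stand 14 mm ahead of it and the grasp point (between the pads) lies 5 mm behind it (manip.finger_overhang is the distance from the TCP to the fingertips, in m); z points along the fingers, y is the line along which they close (so a half turn about z gives the same grasp; the last joint's range is limited). The gripper opens to 85 mm and grips with 20 to 120 N. Pads are 22 mm wide; open, the fingers measure 114 mm over their backs; the gripper's body (76 mm by 85 mm) begins 54 mm behind the grasp point. The pads swing forward as they close: fully open they stand 13 mm farther back than shut.
Start: joints at [-1.315, 0.053, 1.613, -0, 1.476, -0.119], TCP at [0.229, -0.582, 0.245] pointing down, gripper open.
Joint ranges: [-3.01, 3.01], [-1.01, 2.22], [0.06, 2.58], [-1.02, 4.17], [0.09, 2.62], [-3.14, 3.14]. Speed limits (rad/s): [2.57, 2.57, 3.14, 3.14, 3.14, 3.14].

## Interface

Orientations are given as a unit quaternion [w, x, y, z].
In Python, from plant import manip, grab_frame gives the robot as it stands.
- The arm moves only by the tool servo_tool, never from a script. Its argument "deltas" is a list that holds one entry, the list of rows, each a list of 5 numbers: the opening in per cent of the stroke, from 0 (shut) to 100 (fully open), then the shift along the world's x, y, z in m, then the turn about the world's z in degrees. A call has exactly 8 rows; each row shifts and turns the commanded pose from where the row before left it; what a row does not reach is not made up. A row lasts 1/10 s, in which the tool goes at most 50 mm and 8.59 degrees, less where a joint would pass 70% of its speed; a pose out of reach is approached as far as the arm can. A call is refused whole if a number of a shift passes 0.05 or a number of a turn 8.59, either way. A call with a gripper value outside its range is refused whole. The fingers move at their own pace and stop on an object; the grip force is fixed at half the most. Time passes only in rows, so rows that do not move let the fingers close, or fill a call up. It gives the time, the measured TCP pose, the force, the opening and the grip force at its end, in the units of the state.
- manip.state(): the state, without advancing time (a new reading comes with each control period).
- grab_frame(name): name is "scene" or "top" or "wrist"; returns a dict with "pixels" (400x640x3 uint8, red, green, blue), "z_map" (400x640 float32, m along the optical axis (not along the pixel's ray), 0 where there is no reading), "fx", "fy", "cx", "cy" (pixels), "rvec" (rotation vector, rad) and "tvec" (3), from world to camera coordinates, as OpenCV has them; the wrist camera has in their place "T_tool_cam" (4x4, takes a point from camera to tool coordinates, whose origin is the TCP and whose axes are the flange's). Camera axes: x right, y down, z forward; pixel columns grow to the right and rows downward; lengths in m; the calibration is good to about 2 mm. A picture is of the moment at which its call begins: read the wrist's pose just before it.
- manip.job_done(): hands the job in; it is judged then, once.
The state is a dict: "time": time; "joint_pos": joint angles; "joint_vel": joint speeds; "joint_efforts": joint torques, N m; "tool_pos": TCP position; "tool_rot": TCP orientation; "contact_force": force on the tool from outside, world axes, zero at the start; "ft_torque": the same for the moment, N m; "gripper_width": opening from 0.0 (shut) to 1.0 (fully open); "grasp_force": force on a finger pad.
Only numpy, scipy, OpenCV 4.12 (cv2) and the standard library are available. Lean on these libraries where they do the work, as an engineer would, in place of code of your own. Each camera call takes 0.05 s, during which the arm holds its last target. There are 200 camera calls.

## Working session

There is one attempt and no reset: what is moved stays moved. The work goes in short steps, Python scripts to look and compute and a tool call to move; the robot and the scene stay as the last step left them, time stands still between calls to the robot, and variables do not carry over. Pictures are saved under pics/ and viewed, at most 10 in all, crops included, and the job is handed in when it is done.

Besides the shell and the picture viewer there is one more tool, called after "Emit:" as a command line: name --argument value ..., lists and objects as JSON in quotes. servo_tool: Moves the arm, as the interface text tells. Its arguments: {"type":"object","properties":{"deltas":{"type":"array"}},"required":["deltas"]}

```bash
mkdir -p pics
cat > h.py <<'E'
import numpy as np, cv2
from plant import manip, grab_frame
def world(f):
    z=f["z_map"]; v,u=np.mgrid[:z.shape[0],:z.shape[1]]
    P=np.stack([(u-f["cx"])/f["fx"]*z,(v-f["cy"])/f["fy"]*z,z],-1)
    R=cv2.Rodrigues(np.array(f["rvec"],float))[0]
    return (P-np.array(f["tvec"]).reshape(3))@R
def save(n,f): cv2.imwrite(f"pics/{n}.png",f["pixels"][:,:,::-1])
E
python3 - <<'E'
from h import *
for n in("top","scene"):
    f=grab_frame(n); save(n,f); np.savez(f"{n}.npz",**f)
print(manip.state()["time"],manip.finger_overhang)
E
```

```text
0.1 0.014
```

View pics/top.png

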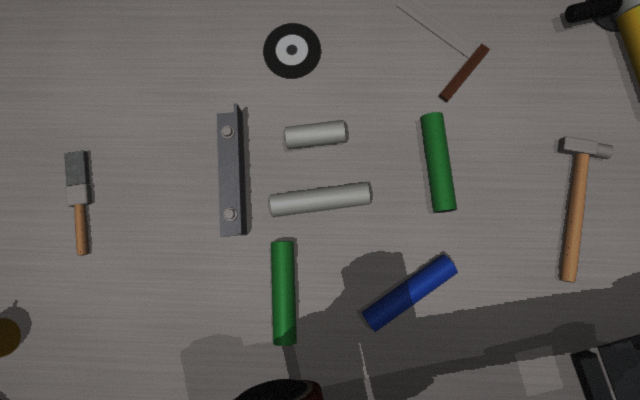

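View pics/scene.png

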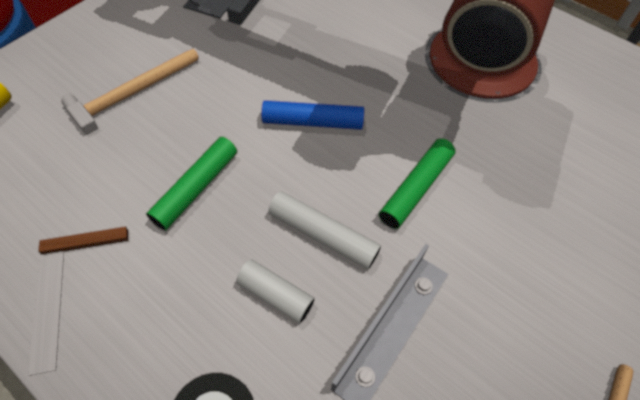

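Top view: two bare steel tubes, A at (269–371, 199) and B at (285–346, 134). The stop is at (218–246, 105–236), and the blue and green tubes are decoys. A is the long one at about 102 px against 61 px. I'll confirm this in an enlarged crop and measure it.

Run:
```python
from h import *
f=np.load("top.npz"); W=world(f); px=f["pixels"].astype(int)
cv2.imwrite("pics/crop.png",cv2.resize(f["pixels"][90:250,200:400,::-1],(800,640))[:600])
print("bench z",np.median(W[300:330,20:150,2]) , W[370,290], W[100,100])
for n,(u0,u1,v0,v1) in dict(A=(255,385,172,225),B=(275,360,112,158)).items():
    w=W[v0:v1,u0:u1].reshape(-1,3); w=w[w[:,2]>.012]
    r=cv2.minAreaRect(w[:,:2].astype(np.float32)); 
    p=w[w[:,2]>.036][:,:2]; c=p.mean(0); d=np.linalg.svd(p-c,full_matrices=False)[2][0]; s=(w[:,:2]-c)@d
    print(n,len(w),r,"top z",np.percentile(w[:,2],98),"dir",d,"ends",c+d*np.percentile(s,.5),c+d*np.percentile(s,99.5),np.ptp(s))
w=W[95:245,205:256].reshape(-1,3); t=w[(w[:,2]>.04)]; 
print("stop top",len(t),cv2.minAreaRect(t[:,:2].astype(np.float32)),t[:,2].max())
c=t[:,:2].mean(0); d=np.linalg.svd(t[:,:2]-c,full_matrices=False)[2][0]; print(c,d,np.percentile((t[:,:2]-c)@[-d[1],d[0]],[1,10,50,90,99]))
w=w[w[:,2]>.003]; print("stop all",cv2.minAreaRect(w[:,:2].astype(np.float32)))
# scene cross-check
f=np.load("scene.npz"); W=world(f)
w=W[185:275,262:388].reshape(-1,3); m=w[(w[:,2]>.012)]; print("scene A",m[:,:2].mean(0),cv2.minAreaRect(m[:,:2].astype(np.float32)),m[:,2].max())
```

```text
bench z 0.0008799439579183191 [0.20744996 0.05741852 0.00070616] [0.71308121 0.45176736 0.00243954]
A 2273 ((0.4702760577201843, 0.0018876120448112488), (0.13620327413082123, 0.18056583404541016), 8.477730751037598) top z 0.044707069233848346 dir [-0.13408937  0.99096924] ends [ 0.52639097 -0.07966253] [0.50250795 0.0968417 ] 0.18059235382185873
B 1364 ((0.5316678285598755, 0.007915966212749481), (0.2582198977470398, 0.11070533096790314), 6.364870071411133) top z 0.044775951934596936 dir [-1.16775941e-04  9.99999993e-01] ends [ 0.6352994  -0.03589906] [0.63528653 0.07430202] 0.11222021955497616
stop top 622 ((0.5138942003250122, 0.12073110044002533), (0.34230008721351624, 0.12171284109354019), 33.76095962524414) 0.7931005324976217
[0.56064416 0.15032122] [0.95643331 0.29195089] [-0.12234383 -0.01822468  0.00415686  0.02567785  0.03098507]
stop all ((0.5339393615722656, 0.15772312879562378), (0.39917489886283875, 0.2005932629108429), 28.1964054107666)
scene A [0.52425088 0.01925731] ((0.6447416543960571, 0.0641455352306366), (0.42716172337532043, 0.1833934634923935), 22.740724563598633) 0.7010710051575318
```

View pics/crop.png

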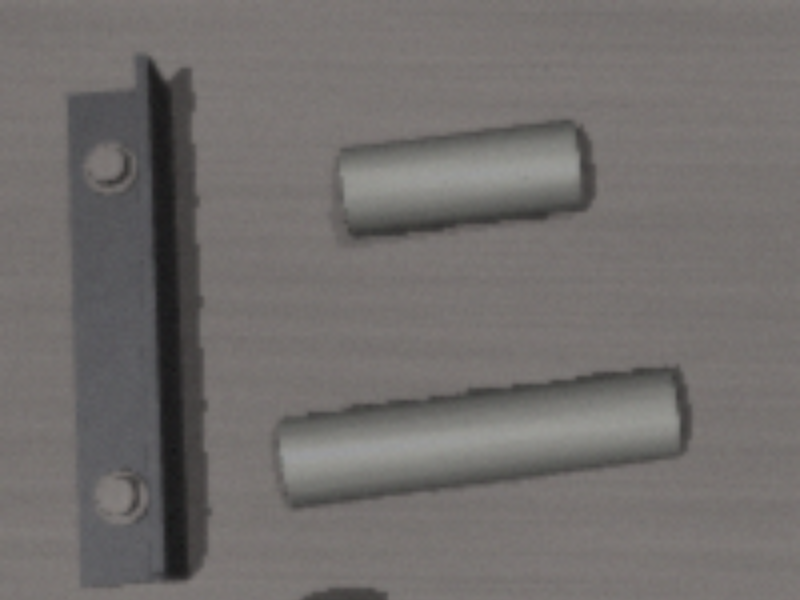

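The crop confirms that the bare tube at (269–371, 199) is about 181 mm long, so it is the long one. The other is about 111 mm. Next I'll remove the depth outliers and fit the poses.

```bash
cat >> h.py <<'E'
def tube(w):
    w=w[(w[:,2]>.025)&(w[:,2]<.06)]
    (c,(a,b),ang)=cv2.minAreaRect(w[:,:2].astype(np.float32))
    p=cv2.boxPoints((c,(a,b),ang)); e=p[1]-p[0] if np.linalg.norm(p[1]-p[0])>np.linalg.norm(p[2]-p[1]) else p[2]-p[1]
    if e[1]<0:e=-e
    d=e/np.linalg.norm(e)
    # refined: mean lateral, fit line
    q=w[w[:,2]>.036][:,:2]; vx,vy,x0,y0=cv2.fitLine(q.astype(np.float32),cv2.DIST_HUBER,0,.01,.01).ravel()
    g=np.array([vx,vy])*(1 if vy>0 else -1); c0=np.array([x0,y0]); s=(w[:,:2]-c0)@g; lo,hi=np.percentile(s,[.5,99.5])
    return dict(rect=(np.round(c,4),round(a,4),round(b,4)),yaw=round(np.degrees(np.arctan2(g[1],g[0])),2),rear=np.round(c0+g*lo,4),foot=np.round(c0+g*hi,4),L=round(hi-lo,4),n=len(w))
E
python3 - <<'E'
from h import *
f=np.load("top.npz"); W=world(f)
print("A",tube(W[172:225,255:385].reshape(-1,3)));print("B",tube(W[112:158,275:360].reshape(-1,3)))
w=W[95:245,205:256].reshape(-1,3); t=w[(w[:,2]>.04)&(w[:,2]<.07)]
b=cv2.minAreaRect(t[:,:2].astype(np.float32)); print("stop top",len(t),b,cv2.boxPoints(b).round(4).tolist(),np.median(t[:,2]))
a=w[(w[:,2]>.004)&(w[:,2]<.07)]; b=cv2.minAreaRect(a[:,:2].astype(np.float32)); print("stop all",b,cv2.boxPoints(b).round(4).tolist())
f=np.load("scene.npz"); W=world(f)
print("sceneA",tube(W[185:275,262:388].reshape(-1,3)))
w=W[240:400,325:435].reshape(-1,3); t=w[(w[:,2]>.042)&(w[:,2]<.07)]
b=cv2.minAreaRect(t[:,:2].astype(np.float32)); print("scene stop",len(t),b,cv2.boxPoints(b).round(4).tolist())
E
```

```text
A {'rect': (array([0.5168, 0.0088]), 0.0412, 0.1806), 'yaw': np.float32(98.48), 'rear': array([ 0.5295, -0.0794]), 'foot': array([0.5032, 0.0968]), 'L': np.float64(0.1782), 'n': 2183}
B {'rect': (array([0.6387, 0.02  ]), 0.0412, 0.111), 'yaw': np.float32(98.08), 'rear': array([ 0.6449, -0.0345]), 'foot': array([0.6296, 0.0738]), 'L': np.float64(0.1093), 'n': 1286}
stop top 598 ((0.5696041584014893, 0.1582586020231247), (0.23988118767738342, 0.0072311218827962875), 4.360844612121582) [[0.4496999979019165, 0.1527000069618225], [0.450300008058548, 0.14550000429153442], [0.6894999742507935, 0.16380000114440918], [0.6888999938964844, 0.17100000381469727]] 0.050239929390582944
stop all ((0.577478289604187, 0.18484392762184143), (0.2822168171405792, 0.09617830812931061), 2.2459604740142822) [[0.43459999561309814, 0.227400004863739], [0.438400000333786, 0.13130000233650208], [0.7203999757766724, 0.14229999482631683], [0.7166000008583069, 0.23839999735355377]]
sceneA {'rect': (array([0.5288, 0.0246]), 0.1467, 0.1858), 'yaw': np.float32(99.08), 'rear': array([ 0.5333, -0.0767]), 'foot': array([0.505, 0.1  ]), 'L': np.float64(0.179), 'n': 3027}
scene stop 934 ((0.5724852085113525, 0.11170503497123718), (0.24058592319488525, 0.10277757793664932), 4.5365705490112305) [[0.44850000739097595, 0.1534000039100647], [0.45660001039505005, 0.050999999046325684], [0.6965000033378601, 0.07000000029802322], [0.6883000135421753, 0.17239999771118164]]
```

```bash
cat >> h.py <<'E'
from scipy.spatial.transform import Rotation as Ro
def st():
    s=manip.state(); q=s["tool_rot"]; M=Ro.from_quat([q[1],q[2],q[3],q[0]]).as_matrix()
    print("t",round(s["time"],2),"tcp",np.round(s["tool_pos"],4),"yaw_y",round(np.degrees(np.arctan2(M[1,1],M[0,1])),2),"z",M[:,2].round(3),"F",np.round(s["contact_force"],1),"w",round(s["gripper_width"],3),"g",round(s["grasp_force"],1),"q6",round(s["joint_pos"][5],2)); return s,M
E
python3 -c "from h import *; st()"
```

```text
t 0.1 tcp [ 0.2287 -0.5811  0.2442] yaw_y -68.53 z [-0.     0.002 -1.   ] F [ 0.4 -0.8  0.2] w 0.997 g 0.0 q6 -0.12
```

Emit:
servo_tool --deltas '[[[100,0.022,0.04,0,0],[100,0.022,0.04,0,0],[100,0.022,0.04,0,0],[100,0.022,0.04,0,0],[100,0.022,0.04,0,0],[100,0.022,0.04,0,0],[100,0.022,0.04,0,0],[100,0.022,0.04,0,0]]]'

```text
time: 0.9
tool_pos: [0.4051, -0.2597, 0.2449]
tool_rot: [-0.0, 0.983, 0.186, -0.0]
contact_force: [1.0, -0.7, 0.1]
gripper_width: 1.001
grasp_force: 0.0
```

Emit:
servo_tool --deltas '[[[100,0.02,0.035,0,8.5],[100,0.02,0.035,0,8.5],[100,0.02,0.035,0,8.5],[100,0.02,0.035,0,8.5],[100,0.02,0.035,0,8.5],[100,0.021,0.035,0,8.5],[100,0,0,-0.03,8.5],[100,0,0,-0.03,8.5]]]'

```text
time: 1.7
tool_pos: [0.5268, -0.0503, 0.1853]
tool_rot: [0.001, 0.707, 0.707, 0.001]
contact_force: [0.1, -0.2, -0.2]
gripper_width: 0.998
grasp_force: 0.0
```

Emit:
servo_tool --deltas '[[[100,0,0,-0.04,8.5],[100,0,0,-0.03,0],[100,0,0,0,0],[100,0,0,0,0],[100,0,0,0,0],[100,0,0,0,0],[100,0,0,0,0],[100,0,0,0,0]]]'

```text
time: 2.5
tool_pos: [0.5264, -0.0518, 0.1164]
tool_rot: [0.001, 0.656, 0.755, 0.0]
contact_force: [-0.0, 0.5, -0.0]
gripper_width: 0.999
grasp_force: 0.0
```

Run:
```python
from h import *
s,M=st(); f=grab_frame("wrist"); save("w1",f)
z=f["z_map"]; v,u=np.mgrid[:400,:640]
P=np.stack([(u-f["cx"])/f["fx"]*z,(v-f["cy"])/f["fy"]*z,z],-1)[z>0]
T=np.array(f["T_tool_cam"]); P=(P@T[:3,:3].T+T[:3,3])@M.T+s["tool_pos"]
p=P[(abs(P[:,0]-.52)<.06)&(abs(P[:,1])<.13)&(P[:,2]<.06)]
print(len(p)); print(tube(p))
for y in(-.07,-.05,-.03,0,.03): 
    k=p[(abs(p[:,1]-y)<.004)&(p[:,2]>.03)]; print(y,len(k),k[:,0].min() if len(k) else 0,k[:,0].max() if len(k) else 0, k[:,2].max() if len(k) else 0)
```

```text
t 2.5 tcp [ 0.5264 -0.0518  0.1164] yaw_y 7.97 z [ 0.002 -0.    -1.   ] F [-0.   0.5 -0. ] w 0.999 g 0.0 q6 -0.38
38447
{'rect': (array([0.5161, 0.0085]), 0.0404, 0.1742), 'yaw': np.float32(98.52), 'rear': array([ 0.5287, -0.0759]), 'foot': array([0.5036, 0.0917]), 'L': np.float64(0.1695), 'n': 12999}
-0.07 390 0.5088206771495628 0.5466315014633742 0.04267449502196123
-0.05 423 0.5056429811683415 0.5442402043057157 0.04304072749692091
-0.03 456 0.5025713973811891 0.5405891440444845 0.04293091777783034
0 537 0.49800062500577025 0.5369209061182877 0.04287667611562056
0.03 623 0.49373658785732105 0.5320098773441279 0.04301463584526015
```

View pics/w1.png

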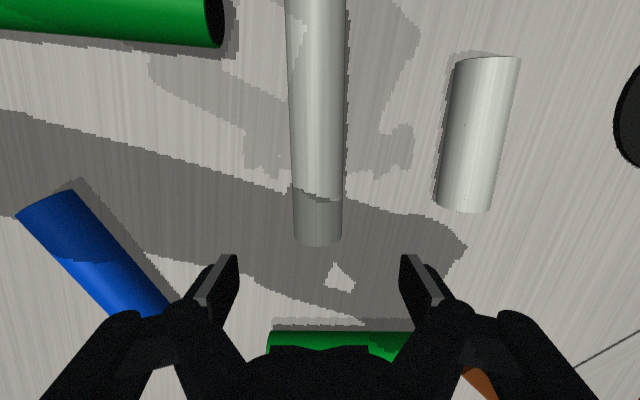

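The wrist view shows the tube running up the middle (318, 0–245) between the open fingers (225, 285) and (415, 285). It's well centred, so I'll descend and grip.

Emit:
servo_tool --deltas '[[[100,-0.0015,0.0015,-0.03,0.5],[100,0,0,-0.03,0],[100,0,0,-0.02,0],[100,0,0,-0.01,0],[100,0,0,-0.008,0],[100,0,0,0,0],[100,0,0,0,0],[100,0,0,0,0]]]'

```text
time: 3.35
tool_pos: [0.5254, -0.0503, 0.0186]
tool_rot: [0.001, 0.653, 0.757, 0.001]
contact_force: [0.8, -0.8, 0.3]
gripper_width: 1.003
grasp_force: 0.0
```

Emit:
servo_tool --deltas '[[[0,0,0,0,0],[0,0,0,0,0],[0,0,0,0,0],[0,0,0,0,0],[0,0,0,0,0],[0,0,0,0,0],[0,0,0,0,0],[0,0,0,0,0]]]'

```text
time: 4.15
tool_pos: [0.5248, -0.0502, 0.018]
tool_rot: [0.0, 0.653, 0.757, 0.0]
contact_force: [-1.1, -0.1, 5.9]
gripper_width: 0.473
grasp_force: 60.6
```

Emit:
servo_tool --deltas '[[[0,0,0,0,-1],[0,0,0,0,-1],[0,0,0,0,-1.1],[0,0,0,0,-1],[0,-0.0008,0.01,0,0],[0,-0.0008,0.01,0,0],[0,-0.0008,0.01,0,0],[0,0,0,0,0]]]'

```text
time: 4.95
tool_pos: [0.5227, -0.0199, 0.018]
tool_rot: [0.001, 0.679, 0.734, 0.0]
contact_force: [-0.2, 0.4, 4.8]
gripper_width: 0.475
grasp_force: 60.8
```

Emit:
servo_tool --deltas '[[[0,-0.0005,0.006,0,0],[0,-0.0004,0.005,0,0],[0,-0.0002,0.003,0,0],[0,-0.0001,0.001,0,0],[0,0,0,0,0],[0,0,0,0,0],[0,0,0,0,0],[0,0,0,0,0]]]'

```text
time: 5.75
tool_pos: [0.5216, -0.0063, 0.018]
tool_rot: [0.001, 0.68, 0.734, -0.0]
contact_force: [-0.6, -5.2, 5.2]
gripper_width: 0.47
grasp_force: 60.8
```

```bash
cat >> h.py <<'E'
N=np.array([-.076,.997])
def chk(n):
    st(); f=grab_frame("top"); save(n,f); W=world(f)
    w=W[95:245,205:256].reshape(-1,3); t=w[(w[:,2]>.044)&(w[:,2]<.055)]
    w=W[172:235,235:300].reshape(-1,3); a=w[(w[:,2]>.025)&(w[:,2]<.043)]; s=a[:,:2]@N; 
    print("face",np.percentile(t[:,:2]@N,[1,3]).round(4),"foot",np.percentile(s,[97,99,99.7]).round(4),len(a)); return W
E
python3 -c "from h import *; chk('t2')"
```

```text
t 5.75 tcp [ 0.5216 -0.0063  0.018 ] yaw_y 4.39 z [ 0.002 -0.002 -1.   ] F [-0.6 -5.2  5.2] w 0.47 g 60.8 q6 -0.23
face [0.1111 0.1113] foot [0.1119 0.112  0.1122] 551
```

Emit:
servo_tool --deltas '[[[0,-0.0002,0.002,0,0],[0,0,0,0,0],[0,0,0,0,0],[0,0,0,0,0],[0,0,0,0,0],[0,0,0,0,0],[0,0,0,0,0],[0,0,0,0,0]]]'

```text
time: 6.6
tool_pos: [0.5214, -0.0043, 0.018]
tool_rot: [0.001, 0.68, 0.734, -0.0]
contact_force: [0.5, -4.2, 5.7]
gripper_width: 0.472
grasp_force: 60.8
```

Run:
```python
from h import *
st()
f=grab_frame("scene"); cv2.imwrite("pics/s3.png",cv2.resize(f["pixels"][180:330,280:480,::-1],(800,600)))
```

```text
t 6.6 tcp [ 0.5214 -0.0043  0.018 ] yaw_y 4.37 z [ 0.002 -0.002 -1.   ] F [ 0.5 -4.2  5.7] w 0.472 g 60.8 q6 -0.23
```

View pics/s3.png

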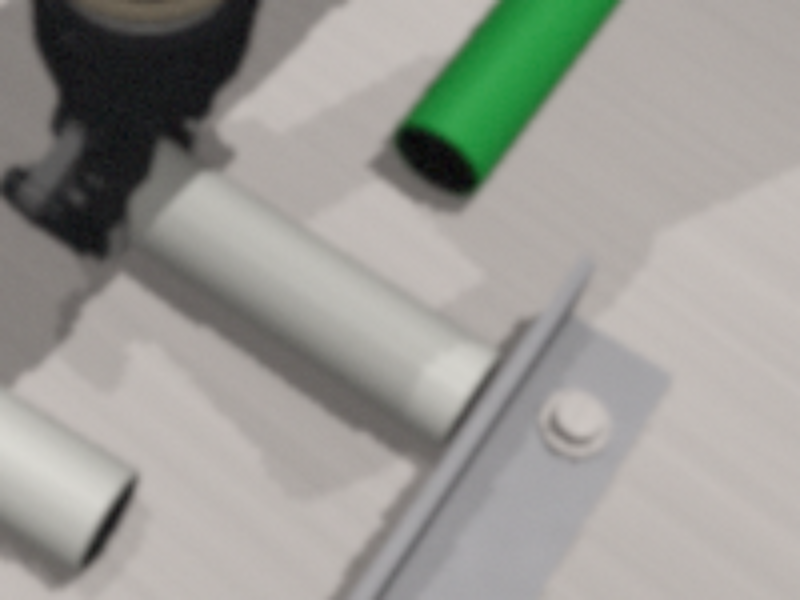

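The view shows the foot (460, 400) close behind the stop's top edge, but the force didn't rise over the last 2 mm. That means it's still sliding, so I'll push on gently.

Emit:
servo_tool --deltas '[[[0,-0.0001,0.001,0,0],[0,-0.0001,0.001,0,0],[0,-0.0001,0.001,0,0],[0,-0.0001,0.001,0,0],[0,0,0,0,0],[0,0,0,0,0],[0,0,0,0,0],[0,0,0,0,0]]]'

```text
time: 7.45
tool_pos: [0.521, -0.0003, 0.018]
tool_rot: [0.001, 0.68, 0.734, -0.0]
contact_force: [0.1, -5.4, 4.6]
gripper_width: 0.474
grasp_force: 60.8
```

Emit:
servo_tool --deltas '[[[0,-0.0001,0.001,0,0],[0,0,0.0005,0,0],[0,0,0,0,0],[0,0,0,0,0],[0,0,0,0,0],[0,0,0,0,0],[0,0,0,0,0],[0,0,0,0,0]]]'

```text
time: 8.25
tool_pos: [0.5209, 0.0011, 0.018]
tool_rot: [0.001, 0.68, 0.734, -0.0]
contact_force: [0.4, -6.2, 4.5]
gripper_width: 0.474
grasp_force: 60.8
```

Emit:
servo_tool --deltas '[[[0,-0.0001,0.001,0,0],[0,-0.0001,0.001,0,0],[0,0,0,0,0],[0,0,0,0,0],[0,0,0,0,0],[0,0,0,0,0],[0,0,0,0,0],[0,0,0,0,0]]]'

```text
time: 9.05
tool_pos: [0.5209, 0.0015, 0.018]
tool_rot: [0.003, 0.679, 0.734, -0.001]
contact_force: [1.1, -12.8, 4.1]
gripper_width: 0.475
grasp_force: 60.7
```

Run:
```python
from h import *
st()
f=grab_frame("top"); cv2.imwrite("pics/t4.png",cv2.resize(f["pixels"][150:250,200:400,::-1],(800,400)))
W=world(f)
for v in range(188,216,4): print(v,[(u,*(1000*np.array([W[v,u,:2]@N,W[v,u,2]])).round(0).astype(int)) for u in range(236,256,2)])
```

```text
t 9.05 tcp [0.5209 0.0015 0.018 ] yaw_y 4.4 z [ 0.002 -0.006 -1.   ] F [  1.1 -12.8   4.1] w 0.475 g 60.7 q6 -0.21
188 [(236, np.int64(117), np.int64(52)), (238, np.int64(114), np.int64(49)), (240, np.int64(112), np.int64(46)), (242, np.int64(111), np.int64(29)), (244, np.int64(111), np.int64(13)), (246, np.int64(110), np.int64(1)), (248, np.int64(106), np.int64(3)), (250, np.int64(102), np.int64(3)), (252, np.int64(99), np.int64(0)), (254, np.int64(27), np.int64(358))]
192 [(236, np.int64(129), np.int64(5)), (238, np.int64(115), np.int64(49)), (240, np.int64(112), np.int64(47)), (242, np.int64(110), np.int64(37)), (244, np.int64(106), np.int64(37)), (246, np.int64(103), np.int64(36)), (248, np.int64(99), np.int64(37)), (250, np.int64(96), np.int64(35)), (252, np.int64(92), np.int64(38)), (254, np.int64(26), np.int64(362))]
196 [(236, np.int64(128), np.int64(7)), (238, np.int64(114), np.int64(53)), (240, np.int64(112), np.int64(47)), (242, np.int64(109), np.int64(42)), (244, np.int64(106), np.int64(40)), (246, np.int64(102), np.int64(42)), (248, np.int64(97), np.int64(46)), (250, np.
[... 852 characters left out ...]
.int64(11)), (238, np.int64(115), np.int64(52)), (240, np.int64(112), np.int64(51)), (242, np.int64(111), np.int64(36)), (244, np.int64(107), np.int64(37)), (246, np.int64(104), np.int64(33)), (248, np.int64(32), np.int64(369)), (250, np.int64(29), np.int64(370)), (252, np.int64(27), np.int64(370)), (254, np.int64(26), np.int64(369))]
212 [(236, np.int64(129), np.int64(9)), (238, np.int64(115), np.int64(50)), (240, np.int64(111), np.int64(52)), (242, np.int64(111), np.int64(36)), (244, np.int64(110), np.int64(26)), (246, np.int64(107), np.int64(23)), (248, np.int64(31), np.int64(372)), (250, np.int64(29), np.int64(372)), (252, np.int64(27), np.int64(372)), (254, np.int64(25), np.int64(370))]
```

View pics/t4.png

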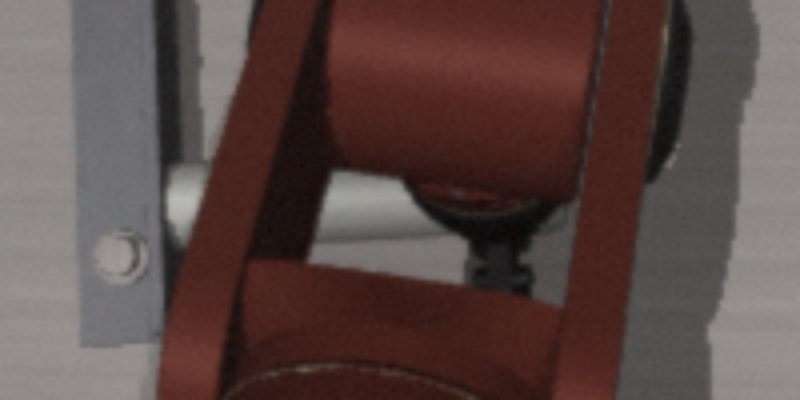

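Butted: the force jumped to 12.8 N, motion stalled, and the foot is at the face (0.110–0.111). Next I'll see whether commanding an opening near contact lightens the grip, so the tube can hinge between the pads.

Emit:
servo_tool --deltas '[[[44,0,-0.0005,0,0],[44,0,0,0,0],[44,0,0,0,0],[45,0,0,0,0],[45,0,0,0,0],[46,0,0,0,0],[46,0,0,0,0],[46,0,0,0,0]]]'

```text
time: 9.9
tool_pos: [0.5209, 0.0015, 0.018]
tool_rot: [0.002, 0.679, 0.734, -0.001]
contact_force: [1.2, -10.4, 3.0]
gripper_width: 0.467
grasp_force: 60.7
```

Emit:
servo_tool --deltas '[[[47,0,0,0,0],[47,0,0,0,0],[47,0,0,0,0],[47,0,0,0,0],[47,0,0,0,0],[47,0,0,0,0],[47,0,0,0,0],[47,0,0,0,0]]]'

```text
time: 10.7
tool_pos: [0.5209, 0.0015, 0.018]
tool_rot: [0.002, 0.679, 0.734, -0.001]
contact_force: [1.1, -10.2, 4.1]
gripper_width: 0.472
grasp_force: 60.7
```

Emit:
servo_tool --deltas '[[[48,0,0,0,0],[48,0,0,0,0],[48,0,0,0,0],[48,0,0,0,0],[48,0,0,0,0],[48,0,0,0,0],[48,0,0,0,0],[48,0,0,0,0]]]'

```text
time: 11.5
tool_pos: [0.5208, 0.0015, 0.0178]
tool_rot: [0.002, 0.679, 0.734, -0.001]
contact_force: [2.3, -10.4, 2.2]
gripper_width: 0.476
grasp_force: 29.5
```

Emit:
servo_tool --deltas '[[[48.2,0,-0.0003,0.003,0],[48.2,0,-0.0003,0.003,0],[48.2,0,-0.0003,0.003,0],[48.2,0,-0.0003,0.003,0],[48.2,0,0,0.003,0],[48.2,0,0,0,0],[48.2,0,0,0,0],[48.2,0,0,0,0]]]'

```text
time: 12.3
tool_pos: [0.519, 0.0014, 0.0308]
tool_rot: [0.0, 0.68, 0.733, -0.001]
contact_force: [2.6, -7.0, -3.6]
gripper_width: 0.482
grasp_force: 23.9
```

```bash
cat >> h.py <<'E'
def tilt(n=None):
    s,M=st(); f=grab_frame("scene"); W=world(f); z=f["z_map"]
    px=f["pixels"].astype(int); sat=px.max(-1)-px.min(-1)
    m=(z>0)&(px.min(-1)>85)&(sat<40)&(W[...,2]>.008)&(W[...,2]<.25)&(abs(W[...,0]-.52)<.05)&(W[...,1]>-.05)&(W[...,1]@np.eye(1)[0]*0+W[...,:2]@N<.109)
    p=W[m]; u=p[:,:2]@N-.111; zz=p[:,2]
    print("n",len(p)); 
    for lo in np.arange(-.17,0,.015):
        k=(u>=lo)&(u<lo+.015)
        if k.sum()>8: print(f"u {lo+.0075:.3f} n {k.sum()} ztop {np.percentile(zz[k],97):.4f} zlow {np.percentile(zz[k],3):.4f}",end="; ")
    if n: cv2.imwrite(f"pics/{n}.png",cv2.resize(f["pixels"][100:300,260:460,::-1],(600,600)))
E
python3 -c "from h import *; tilt('s5')"
```

```text
t 12.3 tcp [0.519  0.0014 0.0308] yaw_y 4.34 z [-0.001 -0.002 -1.   ] F [ 2.6 -7.  -3.6] w 0.482 g 23.9 q6 -0.21Traceback (most recent call last):
  File "<string>", line 1, in <module>
    from h import *; tilt('s5')
                     ~~~~^^^^^^
  File "h.py", line 32, in tilt
    m=(z>0)&(px.min(-1)>85)&(sat<40)&(W[...,2]>.008)&(W[...,2]<.25)&(abs(W[...,0]-.52)<.05)&(W[...,1]>-.05)&(W[...,1]@np.eye(1)[0]*0+W[...,:2]@N<.109)
                                                                                                             ~~~~~~~~^~~~~~~~~~~~~
ValueError: matmul: Input operand 1 has a mismatch in its core dimension 0, with gufunc signature (n?,k),(k,m?)->(n?,m?) (size 1 is different from 640)
```

```bash
sed -i 's/W\[...,1\]@np.eye(1)\[0\]\*0+W/W/' h.py
python3 -c "from h import *; tilt('s5')"
```

```text
t 12.35 tcp [0.519  0.0014 0.0308] yaw_y 4.33 z [-0.001 -0.002 -1.   ] F [ 1.7 -6.5 -3.8] w 0.482 g 23.9 q6 -0.21
n 2809
u -0.148 n 75 ztop 0.1268 zlow 0.0470; u -0.133 n 285 ztop 0.0555 zlow 0.0281; u -0.118 n 288 ztop 0.0543 zlow 0.0300; u -0.103 n 282 ztop 0.0525 zlow 0.0289; u -0.088 n 285 ztop 0.0512 zlow 0.0276; u -0.073 n 290 ztop 0.0498 zlow 0.0264; u -0.058 n 292 ztop 0.0485 zlow 0.0245; u -0.043 n 297 ztop 0.0469 zlow 0.0242; u -0.028 n 301 ztop 0.0461 zlow 0.0229; u -0.013 n 310 ztop 0.0448 zlow 0.0212; u 0.002 n 61 ztop 0.0437 zlow 0.0228;
```

View pics/s5.png

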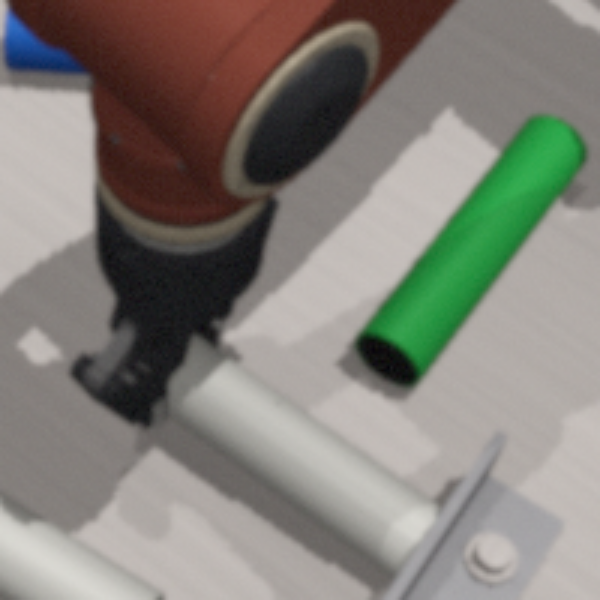

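Tilt is working: the tube is at about 5° with its foot top still near 42 mm, so the foot is down. I'll continue along the arc.

Emit:
servo_tool --deltas '[[[48.2,0,-0.0004,0.0064,0],[48.2,0,-0.0004,0.0064,0],[48.2,0,0.0004,0.0062,0],[48.2,0,0.0006,0.0062,0],[48.2,0,0.0011,0.006,0],[48.2,-0.0001,0.0011,0.006,0],[48.2,-0.0001,0.0016,0.0056,0],[48.2,-0.0001,0.0016,0.0056,0]]]'

```text
time: 13.2
tool_pos: [0.5194, 0.0085, 0.0812]
tool_rot: [-0.0, 0.68, 0.734, 0.0]
contact_force: [-0.7, 0.0, -4.5]
gripper_width: 0.483
grasp_force: 23.3
```

```bash
python3 -c "from h import *; tilt()"
```

```text
t 13.2 tcp [0.5194 0.0085 0.0812] yaw_y 4.38 z [-0.  0. -1.] F [-0.7  0.  -4.5] w 0.483 g 23.3 q6 -0.2
n 2980
u -0.163 n 21 ztop 0.2304 zlow 0.1992; u -0.148 n 45 ztop 0.1779 zlow 0.1726; u -0.133 n 245 ztop 0.1140 zlow 0.0740; u -0.118 n 335 ztop 0.0972 zlow 0.0685; u -0.103 n 341 ztop 0.0901 zlow 0.0616; u -0.088 n 328 ztop 0.0825 zlow 0.0540; u -0.073 n 331 ztop 0.0758 zlow 0.0471; u -0.058 n 326 ztop 0.0678 zlow 0.0408; u -0.043 n 326 ztop 0.0611 zlow 0.0331; u -0.028 n 320 ztop 0.0535 zlow 0.0267; u -0.013 n 310 ztop 0.0473 zlow 0.0209; u 0.002 n 44 ztop 0.0416 zlow 0.0314;
```

Emit:
servo_tool --deltas '[[[48.2,-0.0001,0.0015,0.0044,0],[48.2,-0.0001,0.0015,0.0044,0],[48.2,-0.0002,0.0027,0.005,0],[48.2,-0.0002,0.0027,0.005,0],[48.2,-0.0003,0.0033,0.0046,0],[48.2,-0.0003,0.0033,0.0046,0],[48.2,-0.0003,0.0037,0.0042,0],[48.2,-0.0003,0.0037,0.0042,0]]]'

```text
time: 14.05
tool_pos: [0.5183, 0.0298, 0.1184]
tool_rot: [0.002, 0.679, 0.734, -0.001]
contact_force: [-0.3, -6.2, -1.5]
gripper_width: 0.481
grasp_force: 23.9
```

```bash
python3 -c "from h import *; tilt()"
```

```text
t 14.05 tcp [0.5183 0.0298 0.1184] yaw_y 4.39 z [ 0.002 -0.003 -1.   ] F [-0.3 -6.2 -1.5] w 0.481 g 23.9 q6 -0.16
n 2848
u -0.148 n 12 ztop 0.2493 zlow 0.2368; u -0.118 n 156 ztop 0.2140 zlow 0.1107; u -0.103 n 416 ztop 0.1346 zlow 0.0968; u -0.088 n 402 ztop 0.1222 zlow 0.0849; u -0.073 n 381 ztop 0.1085 zlow 0.0718; u -0.058 n 378 ztop 0.0960 zlow 0.0606; u -0.043 n 362 ztop 0.0826 zlow 0.0461; u -0.028 n 354 ztop 0.0700 zlow 0.0334; u -0.013 n 327 ztop 0.0575 zlow 0.0282; u 0.002 n 51 ztop 0.0465 zlow 0.0334;
```

```bash
cat >> h.py <<'E'
from scipy.optimize import least_squares
def fit(name="scene",th0=40,ret=False):
    s,M=st(); f=grab_frame(name); W=world(f); z=f["z_map"]; px=f["pixels"].astype(int)
    e=np.array([.997,.076]); 
    m=(z>0)&(px.min(-1)>70)&(px.max(-1)-px.min(-1)<40)&(W[...,2]>.012)&(W[...,2]<.2)
    p=W[m]; u=p[:,:2]@N-.111; l=p[:,:2]@e; zz=p[:,2]; l0=s["tool_pos"][:2]@e
    k=(abs(l-l0)<.026)&(u>-.2)&(u<.004); u,l,zz=u[k],l[k],zz[k]
    u_t=s["tool_pos"][:2]@N-.111; th=np.radians(th0)
    c0=np.sin(th)*u_t+np.cos(th)*(s["tool_pos"][2]+.003)
    k=abs(np.sin(th)*u+np.cos(th)*zz-c0)<.035; u,l,zz=u[k],l[k],zz[k]
    R=lambda q:np.hypot(l-q[2],np.sin(q[0])*u+np.cos(q[0])*zz-q[1])-.021
    r=least_squares(R,[th,c0,l0],loss="soft_l1",f_scale=.002).x
    g=abs(R(r))<.004; t=-np.cos(r[0])*u[g]+np.sin(r[0])*zz[g]; lo,hi=np.percentile(t,[.5,99.5])
    El=lo*np.sin(r[0])+(r[1]-.021)*np.cos(r[0]); ul=-lo*np.cos(r[0])+(r[1]-.021)*np.sin(r[0])
    tg=-np.cos(r[0])*u_t+np.sin(r[0])*(s["tool_pos"][2]+.003)
    print(f"tilt {np.degrees(r[0]):.2f} n {g.sum()}/{len(g)} l-l0 {r[2]-l0:.4f} E_l u {ul:.4f} z {El:.4f}  E_u u {ul+.042*np.sin(r[0]):.4f} z {El+.042*np.cos(r[0]):.4f} s {tg-lo:.4f} visible {hi-lo:.4f}")
E
python3 -c "from h import *; fit()"
```

```text
t 14.1 tcp [0.5186 0.0303 0.1191] yaw_y 4.42 z [ 0.002 -0.002 -1.   ] F [-0.7 -4.2 -1.5] w 0.484 g 24.0 q6 -0.16
tilt 40.76 n 2807/2895 l-l0 -0.0001 E_l u -0.0259 z 0.0088  E_u u 0.0015 z 0.0406 s 0.1455 visible 0.1615
```

The foot has come up about 6 mm because friction at the pads and stop held it there. I'll back off slightly and loosen the grip so it settles down onto the bench.

Emit:
servo_tool --deltas '[[[48.4,0,-0.001,-0.002,0],[48.6,0,-0.001,-0.002,0],[48.6,0,0,0,0],[48.6,0,0,0,0],[48.6,0,0,0,0],[48.6,0,0,0,0],[48.6,0,0,0,0],[48.6,0,0,0,0]]]'

```text
time: 14.95
tool_pos: [0.518, 0.0285, 0.1135]
tool_rot: [0.0, 0.68, 0.734, 0.0]
contact_force: [-0.4, -5.0, 2.8]
gripper_width: 0.487
grasp_force: 13.1
```

```bash
python3 -c "from h import *; fit()"
```

```text
t 14.95 tcp [0.518  0.0285 0.1135] yaw_y 4.38 z [ 0.001 -0.    -1.   ] F [-0.4 -5.   2.8] w 0.487 g 13.1 q6 -0.16
tilt 42.42 n 2718/2800 l-l0 0.0001 E_l u -0.0311 z 0.0002  E_u u -0.0027 z 0.0312 s 0.1455 visible 0.1626
```

Emit:
servo_tool --deltas '[[[48.6,-0.0001,0.002,0.002,0],[48.6,-0.0002,0.002,0.002,0],[48.6,-0.0001,0.002,0.002,0],[48.6,-0.0002,0.002,0.0019,0],[48.6,-0.0001,0.0022,0.0018,0],[48.6,-0.0002,0.0022,0.0017,0],[48.6,-0.0001,0.0022,0.0017,0],[48.6,-0.0002,0.0022,0.0017,0]]]'

```text
time: 15.8
tool_pos: [0.5162, 0.0458, 0.1277]
tool_rot: [-0.0, 0.68, 0.734, -0.0]
contact_force: [-0.6, -0.8, -4.3]
gripper_width: 0.486
grasp_force: 12.7
```

```bash
python3 -c "from h import *; fit(th0=52)"
```

```text
t 15.8 tcp [0.5162 0.0458 0.1277] yaw_y 4.38 z [-0.001  0.    -1.   ] F [-0.6 -0.8 -4.3] w 0.486 g 12.7 q6 -0.13
tilt 51.25 n 2521/2579 l-l0 0.0001 E_l u -0.0326 z 0.0008  E_u u 0.0001 z 0.0271 s 0.1463 visible 0.1791
```

Emit:
servo_tool --deltas '[[[48.6,-0.0002,0.0024,0.001,0],[48.6,-0.0002,0.0024,0.0012,0],[48.6,-0.0002,0.0024,0.0014,0],[48.6,-0.0002,0.0025,0.0014,0],[48.6,-0.0002,0.0025,0.0013,0],[48.6,-0.0002,0.0025,0.0012,0],[48.6,-0.0002,0.0026,0.0012,0],[48.6,-0.0002,0.0026,0.0011,0]]]'

```text
time: 16.65
tool_pos: [0.5151, 0.0654, 0.1381]
tool_rot: [0.0, 0.68, 0.734, 0.0]
contact_force: [0.5, -1.6, -1.6]
gripper_width: 0.485
grasp_force: 13.0
```

```bash
python3 -c "from h import *; fit(th0=61)"
```

```text
t 16.65 tcp [0.5151 0.0654 0.1381] yaw_y 4.37 z [ 0.001 -0.001 -1.   ] F [ 0.5 -1.6 -1.6] w 0.485 g 13.0 q6 -0.09
tilt 60.03 n 2241/2335 l-l0 0.0001 E_l u -0.0352 z 0.0023  E_u u 0.0012 z 0.0232 s 0.1451 visible 0.1779
```

Emit:
servo_tool --deltas '[[[48.7,0,0,-0.002,0],[48.7,-0.0002,0.0024,0.001,0],[48.7,-0.0002,0.0026,0.0014,0],[48.7,-0.0002,0.0027,0.0014,0],[48.7,-0.0002,0.0027,0.0014,0],[48.7,-0.0002,0.0027,0.0012,0],[48.7,-0.0002,0.0027,0.0011,0],[48.7,-0.0002,0.0027,0.0009,0]]]'

```text
time: 17.5
tool_pos: [0.5133, 0.0844, 0.1438]
tool_rot: [-0.0, 0.68, 0.734, 0.0]
contact_force: [1.1, -2.3, -0.2]
gripper_width: 0.49
grasp_force: 10.6
```

```bash
python3 -c "from h import *; fit(th0=71)"
```

```text
t 17.5 tcp [0.5133 0.0844 0.1438] yaw_y 4.38 z [-0.     0.001 -1.   ] F [ 1.1 -2.3 -0.2] w 0.49 g 10.6 q6 -0.06
tilt 68.07 n 1925/1997 l-l0 0.0003 E_l u -0.0376 z 0.0026  E_u u 0.0014 z 0.0183 s 0.1443 visible 0.1779
```

Emit:
servo_tool --deltas '[[[48.5,0,0.001,0,0],[48.5,-0.0002,0.0024,0.0007,0],[48.5,-0.0002,0.0026,0.0007,0],[48.5,-0.0002,0.0027,0.0006,0],[48.5,-0.0002,0.0027,0.0006,0],[48.5,-0.0002,0.0027,0.0005,0],[48.5,-0.0002,0.0027,0.0004,0],[48.5,-0.0002,0.0027,0.0002,0]]]'

```text
time: 18.35
tool_pos: [0.5117, 0.1037, 0.1475]
tool_rot: [-0.0, 0.68, 0.734, -0.0]
contact_force: [0.9, -1.3, -2.1]
gripper_width: 0.488
grasp_force: 11.3
```

```bash
python3 -c "from h import *; fit(th0=75)"
```

```text
t 18.35 tcp [0.5117 0.1037 0.1475] yaw_y 4.38 z [-0.001  0.    -1.   ] F [ 0.9 -1.3 -2.1] w 0.488 g 11.3 q6 -0.02
tilt 75.90 n 1559/1617 l-l0 0.0000 E_l u -0.0399 z 0.0058  E_u u 0.0008 z 0.0160 s 0.1419 visible 0.1750
```

Emit:
servo_tool --deltas '[[[48.4,-0.0001,0.002,0.0002,0],[48.4,-0.0002,0.0024,0.0001,0],[48.4,-0.0002,0.0025,0,0],[48.4,-0.0002,0.0025,0,0],[48.4,-0.0002,0.0025,0,0],[48.4,-0.0002,0.0025,0,0],[48.4,-0.0002,0.0025,0,0],[48.4,-0.0002,0.002,0,0]]]'

```text
time: 19.2
tool_pos: [0.5106, 0.1225, 0.1482]
tool_rot: [0.0, 0.68, 0.734, 0.0]
contact_force: [-0.3, -1.2, -3.4]
gripper_width: 0.484
grasp_force: 14.6
```

```bash
python3 -c "
from h import *; fit(th0=83)
f=grab_frame('scene'); cv2.imwrite('pics/s8.png',cv2.resize(f['pixels'][80:300,260:480,::-1],(600,600)))"
```

```text
t 19.2 tcp [0.5106 0.1225 0.1482] yaw_y 4.38 z [ 0. -0. -1.] F [-0.3 -1.2 -3.4] w 0.484 g 14.6 q6 0.02
tilt 83.24 n 1261/1332 l-l0 -0.0001 E_l u -0.0408 z 0.0097  E_u u 0.0010 z 0.0146 s 0.1390 visible 0.1716
```

View pics/s8.png

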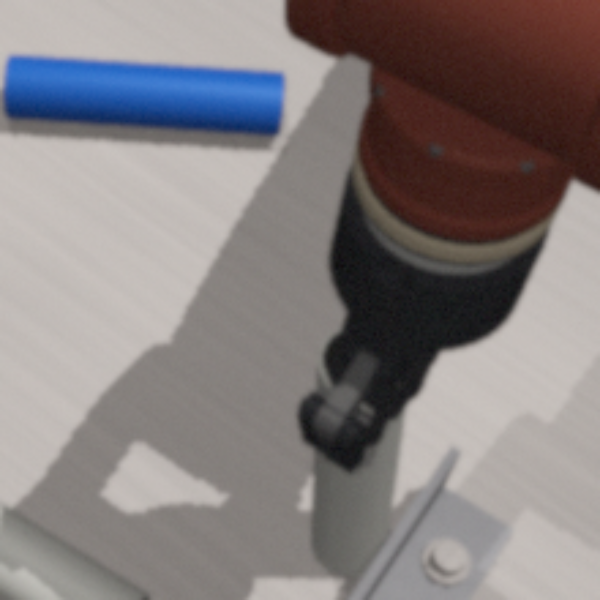

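The tube is near-vertical at 83° (355, 480), with its foot at the stop (350, 570). On to the last few degrees.

Emit:
servo_tool --deltas '[[[48.4,-0.0001,0.002,-0.0005,0],[48.4,-0.0002,0.0023,-0.0005,0],[48.4,-0.0002,0.0023,-0.0003,0],[48.4,-0.0002,0.0023,-0.0002,0],[48.4,-0.0002,0.0023,-0.0002,0],[48.4,-0.0002,0.002,-0.0002,0],[48.4,-0.0001,0.0015,0,0],[48.4,-0.0001,0.001,0,0]]]'

```text
time: 20.1
tool_pos: [0.5095, 0.1382, 0.1464]
tool_rot: [0.0, 0.68, 0.734, 0.0]
contact_force: [-0.2, -1.4, 1.9]
gripper_width: 0.49
grasp_force: 15.7
```

```bash
python3 -c "from h import *; fit(th0=89)"
```

```text
t 20.1 tcp [0.5095 0.1382 0.1464] yaw_y 4.38 z [ 0.001  0.    -1.   ] F [-0.2 -1.4  1.9] w 0.49 g 15.7 q6 0.05
tilt 89.01 n 1074/1113 l-l0 0.0000 E_l u -0.0401 z 0.0120  E_u u 0.0019 z 0.0128 s 0.1368 visible 0.1694
```

Emit:
servo_tool --deltas '[[[48.4,-0.0001,0.001,0,0],[48.4,-0.0001,0.001,0,0],[48.4,0,0,0,0],[48.6,0,0,0,0],[49,0,0,0,0],[50,0,0,0,0],[52,0,0,0,0],[55,0,0,0,0]]]'

```text
time: 20.95
tool_pos: [0.5088, 0.1401, 0.1459]
tool_rot: [-0.0, 0.68, 0.734, -0.0]
contact_force: [0.4, 1.1, -0.1]
gripper_width: 0.551
grasp_force: 0.0
```

```bash
python3 -c "from h import *; fit(th0=90)"
```

```text
t 20.95 tcp [0.5088 0.1401 0.1459] yaw_y 4.37 z [-0.001  0.    -1.   ] F [ 0.4  1.1 -0.1] w 0.551 g 0.0 q6 0.05
tilt 90.15 n 1014/1043 l-l0 0.0006 E_l u -0.0400 z 0.0138  E_u u 0.0020 z 0.0137 s 0.1352 visible 0.1684
```

It's standing at 90° against the stop and released. Now I'll open fully and lift straight up.

Emit:
servo_tool --deltas '[[[65,0,0,0,0],[80,0,0,0,0],[100,0,0,0,0],[100,0,0,0,0],[100,0,0,0.01,0],[100,0,0,0.02,0],[100,0,0,0.03,0],[100,0,0,0.03,0]]]'

```text
time: 21.8
tool_pos: [0.5089, 0.14, 0.2376]
tool_rot: [-0.0, 0.68, 0.734, -0.0]
contact_force: [0.5, 0.0, -0.7]
gripper_width: 0.996
grasp_force: 0.0
```

Emit:
servo_tool --deltas '[[[100,0,0,0.03,0],[100,-0.03,-0.03,0.01,0],[100,-0.03,-0.04,0,0],[100,-0.03,-0.04,0,0],[100,-0.01,-0.04,0,0],[100,0,-0.03,0,0],[100,0,0,0,0],[100,0,0,0,0]]]'

```text
time: 22.6
tool_pos: [0.4091, -0.0403, 0.277]
tool_rot: [0.0, 0.68, 0.733, 0.0]
contact_force: [0.1, 0.7, -0.2]
gripper_width: 0.999
grasp_force: 0.0
```

```bash
python3 -c "
from h import *; st()
f=grab_frame('scene'); save('s9',f); W=world(f)
p=W.reshape(-1,3); k=(p[:,2]>.175)&(p[:,2]<.19)&(abs(p[:,0]-.51)<.04)&(abs(p[:,1]-.13)<.05); print(k.sum(),p[k].mean(0),np.ptp(p[k],0), 'u of top',p[k].mean(0)[:2]@N-.111)
"
```

```text
t 22.6 tcp [ 0.4091 -0.0403  0.277 ] yaw_y 4.28 z [ 0.001  0.    -1.   ] F [ 0.1  0.7 -0.2] w 0.999 g 0.0 q6 -0.35
880 [0.51231773 0.13175524 0.18069292] [0.04209636 0.04094007 0.00810241] u of top -0.018576174055462177
```

View pics/s9.png

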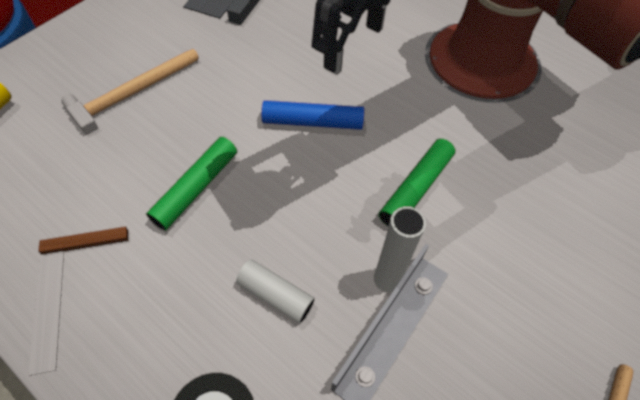

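The tube stands upright at (400, 250) close against the stop, with its top at 0.181 m. The short tube at (275, 290) hasn't moved, and the arm is clear.

```bash
python3 -c "from h import *; print(manip.job_done())"
```

```text
the job is handed in; nothing more can be done
None
```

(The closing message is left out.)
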